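# Put the paint pots back in the graded rack

### The job

Put the four paint pots that stand apart on the clear front of the table back into the bored wooden rack there, lined up by thickness: the little vial in the smallest bore, then the slim jar, the tall jar and the wide jar, each standing on the floor of the bore that fits it. Keep the pots upright and set them down rather than dropping them, and do not knock the glass figure on the banding wheel.

Things in the scene. Friction and masses are not known exactly. Their poses are not given: they have to be found in the camera images.
- vial: narrowest pot: small glitter vial with white cap and magenta filling, upright, 20 mm across, 36 mm tall; origin at the centre of its underside, z up. Seated in its bore it shows only 24 mm above the block, so hold it at least 15 mm above its underside.
- pot_narrow: second narrowest pot: slim jar of amber paint with green lid, upright, 42 to 45 mm across (drips), 73 mm tall; origin in its underside, its middle lies 1 mm towards -x of its own frame, z up. Mass about 0.15 kg.
- pot_middle: third pot: tall jar of olive paint with red lid, upright, 52 to 55 mm across, 87 mm tall; origin in its underside, its middle lies 2 mm towards +x of its own frame, z up. Mass about 0.24 kg.
- pot_wide: widest pot: jar of blue paint with yellow lid, upright, 65 mm across, 78 mm tall; origin at the centre of its underside, z up. Mass about 0.31 kg.
- well_vial: Smallest bored beech block of the fixed rack, 59 mm along the row, 94 mm across; round bore 30 mm wide, 12 mm deep, black pad on its floor. Origin on the bore's axis at the block's underside, 5 mm above the table: bore floor at z = +10 mm, block top at +22 mm; y along the row to the widest bore, x across. At one end of the row; the row lies at any angle on the table.
- well_narrow: Second bored beech block of the fixed rack, 73 mm along the row, 94 mm across; round bore 51 mm wide, 12 mm deep, black pad on its floor. Origin on the bore's axis at the block's underside, 5 mm above the table: bore floor at z = +10 mm, block top at +22 mm; y along the row to the widest bore, x across. 67 mm from the smallest bore. The steel rail under the four blocks is 314 x 102 mm, 16 mm high.
- well_middle: Third bored beech block of the fixed rack, 81 mm along the row, 94 mm across; round bore 63 mm wide, 12 mm deep, black pad on its floor. Origin on the bore's axis at the block's underside, 5 mm above the table: bore floor at z = +10 mm, block top at +22 mm; y along the row to the widest bore, x across. 78 mm from the second bore.
- well_wide: Widest bored beech block of the fixed rack, 91 mm along the row, 94 mm across; round bore 76 mm wide, 12 mm deep, black pad on its floor. Origin on the bore's axis at the block's underside, 5 mm above the table: bore floor at z = +10 mm, block top at +22 mm; y along the row to the widest bore, x across. 87 mm from the third bore, at the other end of the rack.
- figure: bystander: silvered glass clown figure, 83x76x180 mm, standing on the banding wheel (turntable, 170 mm across, 67 mm high) at the right; its top is about 0.25 m above the table. Origin at its foot, z up.

How it is judged:
At the end, for the whole second after the job is handed in: Each pot stands upright (within 7 degrees) and at rest on the floor of its own bore (underside within 4 mm of the floor's height, origin within 10 mm of the bore's axis): vial, slim, tall and wide pot in the smallest, second, third and widest bore (horizontal distance between vial and well_vial below 0.01 m and z of vial in the frame of well_vial between 0.006 and 0.014 m and angle between each of vial, pot_narrow, pot_middle, pot_wide's own z axis and vertical below 0.12 rad and linear speed of each of vial, pot_narrow, pot_middle, pot_wide below 0.02 m/s and horizontal distance between pot_narrow and well_narrow below 0.01 m and z of pot_narrow in the frame of well_narrow between 0.006 and 0.014 m and horizontal distance between pot_middle and well_middle below 0.01 m and z of pot_middle in the frame of well_middle between 0.006 and 0.014 m and horizontal distance between pot_wide and well_wide below 0.01 m and z of pot_wide in the frame of well_wide between 0.006 and 0.014 m); the robot touches nothing.
It fails at once if a pot is tipped over by more than about 35 degrees (angle between any of vial, pot_narrow, pot_middle, pot_wide's own z axis and vertical above 0.6 rad).
It fails at once if a pot is dropped or thrown (moves faster than 0.7 m/s while no finger touches it) ((linear speed of vial above 0.7 m/s and contact force between vial and the fingers below 0.05 N) or (linear speed of pot_narrow above 0.7 m/s and contact force between pot_narrow and the fingers below 0.05 N) or (linear speed of pot_middle above 0.7 m/s and contact force between pot_middle and the fingers below 0.05 N) or (linear speed of pot_wide above 0.7 m/s and contact force between pot_wide and the fingers below 0.05 N)).
It fails at once if the glass figure is pushed more than 30 mm or tilted over (distance of figure from where it was at the start of the episode above 0.03 m or angle between figure's own z axis and vertical above 0.35 rad).
It also fails if it takes over 96 s, if anything falls off the work surface, if the arm or the gripper's body presses on something with over 40 N, if the wrist force passes 120 N, or if a joint passes its speed limit or range.

### The arm

A 7-joint arm with a two-finger parallel gripper is mounted at the origin on a cart in front of the work surface, level with it; the furniture and walls round the work are solid. World frame = base frame: x ahead of the robot, y to its left, z up, the work surface at z = 0. Lengths are in m, angles in rad, forces in N, time in s.
With the tool pointing down it reaches from about 0.425 to 0.95 m from the base axis. Payload 4.7 kg.
Tool frame: the origin (TCP) lies midway between the tips of the shut fingers; the grasp point (between the pads) lies 19 mm behind it (ctrl.grip_point_offset is the distance from the TCP to the grasp point, in m); z points along the fingers, y is the line along which they close (so a half turn about z gives the same grasp; the last joint's range is limited). The gripper opens to 87 mm and grips with 3 to 60 N. Pads are 19 mm wide; open, the fingers measure 117 mm over their backs; the gripper's body (75 mm by 190 mm) begins 51 mm behind the grasp point.
Start: joints at [1.136, 0.469, -0.049, 1.532, 0.024, 1.141, -0.082], TCP at [0.267, -0.62, 0.223] pointing down, gripper open.
Joint ranges: [-2.59, 2.59], [-0.33, 1.99], [-1.39, 1.29], [0.1, 2.45], [-1.04, 4.18], [0.21, 1.99], [-2.66, 2.66]. Speed limits (rad/s): [2.57, 2.57, 3.14, 3.14, 3.14, 3.14, 3.14].

### API

Orientations are given as a rotation vector (axis times angle).
In Python, from bench import ctrl gives the robot as it stands.
- The arm moves only by the tool pendant, called after "Emit:" as a command line: name --argument value ..., lists and objects as JSON in quotes. Schema: {"type":"object","properties":{"offsets":{"type":"array","items":{"type":"object","properties":{"x":{"type":"number"},"y":{"type":"number"},"z":{"type":"number"},"wx":{"type":"number"},"wy":{"type":"number"},"wz":{"type":"number"}},"additionalProperties":false},"minItems":1,"maxItems":20},"jaw":{"type":"number"},"grip_n":{"type":"number"},"only":{"type":"string"},"quiet":{"type":"boolean"},"lines":{"type":"string"}},"required":["offsets"],"additionalProperties":false}. offsets is a list of rows, 1 to 20 of them, each an object with the fields x, y, z (the shift in m), wx, wy, wz (a rotation vector in rad); a field left out counts as zero; each row shifts and turns the commanded pose from where the row before left it, along the tool's axes as they then stand; what a row does not reach is not made up. A row lasts 1/12 s, in which the tool goes at most 0.0417 m and 0.125 rad, less where a joint would pass 70% of its speed; a pose out of reach is approached as far as the arm can. jaw is the opening from 0.0 (shut) to 1.0 (fully open), set as the call begins (left out keeps the last). The fingers move at their own pace and stop on an object; grip_n is the grip in N (left out, the last holds). Time passes only in rows, so rows that do not move let the fingers close. The tool returns the time, the measured TCP pose, the force, the opening and the grip force at its end. only (a regular expression) keeps the lines of the reply that match it, lines (a string "A,B") keeps lines A to B, and quiet returns only ok. Input that does not fit is refused with a message, and nothing moves.
- ctrl.get_state(): the state, without advancing time (a new reading comes with each control period).
- ctrl.get_image(name): name is "scene" or "top" or "wrist"; returns a dict with "image" (420x560x3 uint8, blue, green, red), "mtx" (3x3 intrinsics, pixels), "k1" (the pictures are not rectified: a ray, as slopes to the right and down, at radius r is drawn at 1 + k1 r^2 times it, then the intrinsics apply), "xyz" and "rotation" of the camera in the world. Camera axes: x right, y down, z forward; pixel columns grow to the right and rows downward; lengths in m; the calibration is good to about 2 mm. A picture is of the moment at which its call begins. There is no depth.
- ctrl.close_job(): hands the job in; it is judged then, once.
Trained networks look in the newest picture that a camera, given by its name, has taken for a name from the list of things; names that differ only in an ending like _2 or _b are one class to them, and where a whole thing is asked for, a point or a joint stands for the part that bears it (a point fixed in the world has none). Each returns a list of dicts, best first, with "p" (0 to 1); they miss things now and then, are a little off and sometimes report something else, mostly with a low value. They report only what shows in the picture. A call takes as long as a camera call.
- ctrl.silhouettes(camera, thing): "pixels" (420x560 bool, what is visible of it).
- ctrl.pinpoint(camera, thing): "location" ([x, y, z] in m, in world coordinates, good to about 4 mm: a listed point, or the origin of a listed thing).
The state is a dict: "clock": time; "joint_pos": joint angles; "joint_vel": joint speeds; "effort": joint torques, N m; "tool_pos": TCP position; "ee_rot": TCP orientation; "ft_force": force on the tool from outside, world axes, zero at the start; "wrist_torque": the same for the moment, N m; "gripper_width": opening from 0.0 (shut) to 1.0 (fully open); "grasp_force": force on a finger pad.
Only numpy, scipy, OpenCV 4.12 (cv2) and the standard library are available. Lean on these libraries where they do the work, as an engineer would, in place of code of your own. Each camera call takes 0.05 s, during which the arm holds its last target. There are 200 camera calls.

## Working session

There is one attempt and no reset: what is moved stays moved. The work goes in short steps, Python scripts to look and compute and a tool call to move; the robot and the scene stay as the last step left them, time stands still between calls to the robot, and variables do not carry over. Pictures are saved under pics/ and viewed, at most 14 in all, crops included, and the job is handed in when it is done.

```bash
mkdir -p pics; ls
```

Run:
```python
from bench import ctrl
import cv2, numpy as np
s=ctrl.get_state(); print(s)
for c in ("scene","top"):
    d=ctrl.get_image(c); cv2.imwrite(f"pics/{c}0.png",d["image"]); print(c,d["mtx"],d["k1"],d["xyz"],d["rotation"])
    for t in "vial pot_narrow pot_middle pot_wide well_vial well_narrow well_middle well_wide figure".split():
        print(t,[(np.round(r["location"],3).tolist(),round(r["p"],2)) for r in ctrl.pinpoint(c,t)[:3]])
```

```text
pics
{'clock': 0.0, 'joint_pos': array([ 1.13608462,  0.46945704, -0.04860151,  1.53369076,  0.02410367,
        1.1409759 , -0.08233354]), 'joint_vel': array([ 0.00012589, -0.00091378,  0.0007741 ,  0.00087619,  0.00072954,
        0.00113392,  0.001323  ]), 'effort': array([ 9.25309287e-04, -5.07984138e+01, -7.98074738e-02, -2.36157525e+01,
       -6.12215605e-02,  3.79415404e-02,  1.89266975e-04]), 'tool_pos': array([ 0.26624419, -0.61962702,  0.22149027]), 'ee_rot': array([-3.07529049e+00, -6.32709978e-01,  7.23918444e-04]), 'ft_force': array([-0.18208612, -0.37547519,  0.64039567]), 'wrist_torque': array([ 0.00891503,  0.00408369, -0.04108135]), 'grasp_force': 0.0, 'gripper_width': 0.9971563411547436}
scene [[532.33984347   0.         272.36515368]
 [  0.         532.33984347 208.37034185]
 [  0.           0.           1.        ]] 0.027989858497995842 [-0.250787   -0.75634465  0.57010289] [-1.88146214  0.77202288 -0.51021246]
vial [([0.587, -0.156, 0.003], 0.67)]
pot_narrow [([0.463, -0.033, -0.002], 0.95)]
pot_middle [([0.583, -0.049, -0.0], 0.58)]
pot_wide [([0.412, -0.138, -
[... 156 characters left out ...]
([0.6, 0.123, 0.004], 0.83)]
figure [([0.547, -0.302, 0.067], 0.86)]
top [[462.13096974   0.         287.80010545]
 [  0.         462.13096974 214.78777693]
 [  0.           0.           1.        ]] -0.14934195215923 [0.37198143 0.00779498 1.04663689] [-2.15923592  2.12908729 -0.15988565]
vial []
pot_narrow [([0.459, -0.035, 0.001], 0.7)]
pot_middle [([0.58, -0.05, 0.001], 0.67)]
pot_wide [([0.413, -0.138, -0.004], 0.56)]
well_vial [([0.451, 0.304, 0.002], 0.75)]
well_narrow [([0.496, 0.247, 0.002], 0.59)]
well_middle [([0.541, 0.195, 0.002], 0.77), ([0.451, 0.304, 0.004], 0.71), ([0.46, -0.034, -0.002], 0.58)]
well_wide [([0.599, 0.127, 0.006], 0.6)]
figure [([0.543, -0.302, 0.064], 0.61)]
```

View pics/scene0.png

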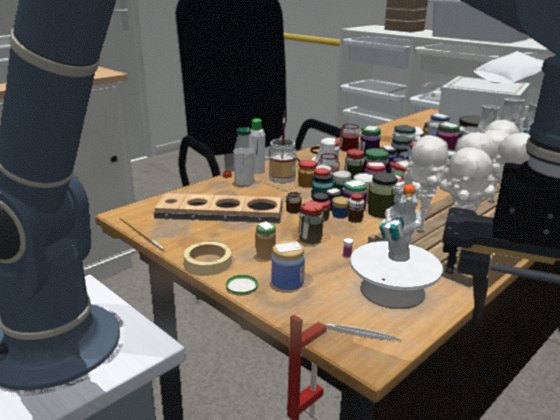

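View pics/top0.png

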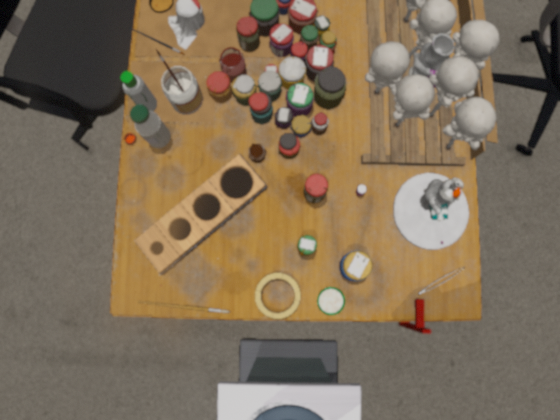

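The top view shows the rack at left, with its smallest bore at about (157,248) and its widest at (237,182). The pots are the slim jar (307,245), tall jar (316,188), wide jar (357,266) and vial (362,190); the figure is at (437,200). Next I'll refine these positions with silhouettes.

Create h.py:
```python
from bench import ctrl
import cv2, numpy as np
from scipy.spatial.transform import Rotation as Ro
from scipy.optimize import least_squares
SZ=dict(vial=(.010,.036),pot_narrow=(.0215,.073),pot_middle=(.0265,.087),pot_wide=(.0325,.078))
def proj(d,P):
    R=Ro.from_rotvec(d["rotation"]).as_matrix() if np.size(d["rotation"])==3 else np.array(d["rotation"])
    q=(np.atleast_2d(P)-d["xyz"])@R; u=q[:,:2]/q[:,2:]; u=u*(1+d["k1"]*(u**2).sum(1,keepdims=True))
    return u@np.array(d["mtx"])[:2,:2].T+np.array(d["mtx"])[:2,2]
A=np.linspace(0,2*np.pi,48,endpoint=False); C=np.c_[np.cos(A),np.sin(A),0*A]
def cylmask(d,xy,r,z0,h):
    P=np.vstack([C*r+[xy[0],xy[1],z0],C*r+[xy[0],xy[1],z0+h]])
    m=np.zeros((840*2,1120*2),np.uint8); hull=cv2.convexHull(np.round((proj(d,P)+.5)*4).astype(np.int32))
    cv2.fillConvexPoly(m,hull,255); return cv2.resize(m,(560,420),interpolation=cv2.INTER_AREA)/255.
def fitpot(d,m,xy,r,h,z0=0):
    "xy where the silhouette centroid matches that of a cylinder"
    ys,xs=np.nonzero(m); c=np.array([xs.mean(),ys.mean()])
    def f(p):
        mm=cylmask(d,p,r,z0,h); Y,X=np.mgrid[:420,:560]; return np.array([(X*mm).sum(),(Y*mm).sum()])/mm.sum()-c
    s=least_squares(f,xy,diff_step=.01,x_scale=.01); mm=cylmask(d,s.x,r,z0,h)>.5
    return s.x,(mm&m).sum()/(mm|m).sum()
def rackfit(d,cs,z=.027):
    "cs: pixel of bore rim centres (4x2); returns xy of vial bore, angle"
    off=np.array([0,.067,.145,.232])
    g=lambda p:np.c_[p[0]+off*np.cos(p[2]),p[1]+off*np.sin(p[2]),0*off+z]
    s=least_squares(lambda p:(proj(d,g(p))-cs).ravel(),[.45,.3,-.87]); return s.x,g(s.x)[:,:2],s.fun
```

Run:
```python
from h import *
I0=dict(vial=(.587,-.156),pot_narrow=(.461,-.034),pot_middle=(.581,-.05),pot_wide=(.413,-.138))
for c in ("scene","top"):
    d=ctrl.get_image(c)
    for t,(r,h) in SZ.items():
        o=ctrl.silhouettes(c,t)
        for q in o[:2]:
            x,i=fitpot(d,q["pixels"],I0[t],r,h); print(c,t,round(q["p"],2),x.round(4),"iou",round(i,2))
    if c=="top":
        cs=[]
        g=cv2.GaussianBlur(cv2.cvtColor(d["image"],cv2.COLOR_BGR2GRAY),(3,3),0)
        for (u,v),R in zip([(157,248),(180,229),(207,207),(237,182)],(12,17,20,23)):
            m=np.zeros_like(g);cv2.circle(m,(u,v),R,255,-1)
            b=((g<60)&(m>0)).astype(np.uint8); n,l,st,ce=cv2.connectedComponentsWithStats(b)
            k=1+st[1:,4].argmax(); print(st[k],ce[k]);cs.append(ce[k])
        p,W,res=rackfit(d,np.array(cs)); print(p,W.round(4),res.round(1))
```

```text
scene vial 0.58 [ 0.585  -0.1567] iou 0.91
scene vial 0.17 [ 0.4852 -0.0007] iou 0.23
scene pot_narrow 0.6 [ 0.4584 -0.0312] iou 0.83
scene pot_middle 0.89 [ 0.5815 -0.0536] iou 0.91
scene pot_middle 0.39 [ 0.5477 -0.1827] iou 0.13
scene pot_wide 0.87 [ 0.4135 -0.1406] iou 0.92
top pot_narrow 0.84 [ 0.4568 -0.0322] iou 0.91
top pot_middle 0.97 [ 0.5827 -0.05  ] iou 0.84
top pot_middle 0.59 [0.5372 0.1875] iou 0.44
top pot_wide 0.63 [ 0.4128 -0.1379] iou 0.93Traceback (most recent call last):
  File "<stdin>", line 15, in <module>
ValueError: attempt to get argmax of an empty sequence
```

Run:
```python
from h import *
d=ctrl.get_image("top"); cs=[]
g=cv2.cvtColor(d["image"],cv2.COLOR_BGR2GRAY); B=[]
for (u,v),R in zip([(157,248),(180,229),(207,207),(237,182)],(11,16,19,22)):
    m=np.zeros_like(g);cv2.circle(m,(u,v),R,255,-1)
    t,_=cv2.threshold(g[m>0],0,255,cv2.THRESH_OTSU)
    b=((g<=t)&(m>0)).astype(np.uint8); n,l,st,ce=cv2.connectedComponentsWithStats(b)
    k=1+st[1:,4].argmax(); print(t,st[k],ce[k]);cs.append(ce[k])
p,W,res=rackfit(d,np.array(cs)); print(p,W.round(4),res.round(1))
c=d["image"].copy()
for w,r in zip(W,(.015,.0255,.0315,.038)): cv2.polylines(c,[np.round(proj(d,C*r+[*w,.027])*16).astype(np.int32)],True,(0,255,0),1,shift=4)
cv2.imwrite("pics/rack.png",cv2.resize(c[140:290,110:290],None,fx=4,fy=4))
```

```text
126.0 [150 241  14  14 141] [156.5177305  247.66666667]
122.0 [169 218  22  22 381] [179.57742782 228.5144357 ]
108.0 [193 193  27  27 562] [206.41992883 206.3594306 ]
103.0 [221 167  32  31 799] [236.10262829 182.03128911]
[ 0.44612991  0.30134835 -0.8553369 ] [[0.4461 0.3013]
 [0.4901 0.2508]
 [0.5412 0.1919]
 [0.5983 0.1262]] [-0.1  0.1 -0.1  0.1 -0.   0.   0.2 -0.2]
```

View pics/rack.png

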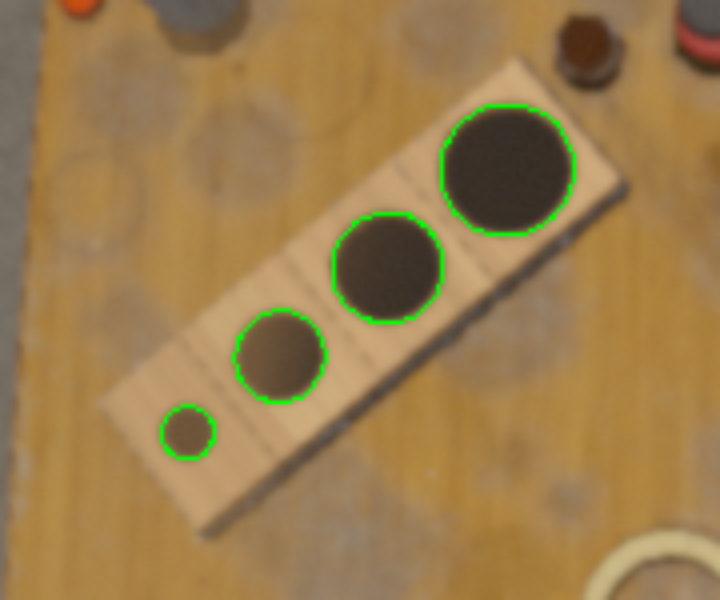

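The bore overlay fits to within 0.2 px. The row angle is -0.855 rad, with bores at (.446,.301), (.490,.251), (.541,.192) and (.598,.126). I'll turn and go round the figure to above the vial.

Add to h.py:
```python
def go(x,y,z=None,yaw=None):
    "distance to go in tool axes, and the turn rz to have the tool's y at world angle yaw (deg)"
    s=ctrl.get_state(); R=Ro.from_rotvec(s["ee_rot"]).as_matrix(); p=s["tool_pos"]
    th=np.arctan2(R[1,1],R[0,1]); print("t",round(s["clock"],2),"tcp",p.round(4),"yaw",round(np.degrees(th),2),"tilt",np.degrees(np.arccos(-R[2,2])).round(2))
    print("delta tool",(R.T@(np.array([x,y,p[2] if z is None else z])-p)).round(4), "rz",None if yaw is None else round(-(((np.radians(yaw)-th)+np.pi)%(2*np.pi)-np.pi),4))
```

```text
(no output)
```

Emit:
pendant --offsets '[{"wz":-0.113}, {"wz":-0.113}, {"wz":-0.113}, {"wz":-0.113}, {"wz":-0.113}, {"wz":-0.113}, {"wz":-0.113}, {"wz":-0.113}, {"x":0.02}, {"x":0.038}, {"x":0.038}, {"x":0.038}, {"x":0.038}, {"x":0.038}, {"x":0.038}, {"x":0.038}, {"x":0.038}, {"x":0.038}, {"x":0.02}]' --jaw 1.0

```text
clock: 3.13
tool_pos: [0.366, -0.2467, 0.2229]
ee_rot: [2.487, 1.919, 0.001]
ft_force: [0.1, -1.1, -0.0]
gripper_width: 0.997
grasp_force: 0.0
```

```bash
python3 -c "
from h import *
go(.585,-.157,None,-15)"
```

```text
t 3.13 tcp [ 0.366  -0.2467  0.2229] yaw -14.68 tilt 0.04
delta tool [0.1423 0.1891 0.0002] rz 0.0056
```

Emit:
pendant --offsets '[{"x":0.02, "wz":0.0056}, {"x":0.036}, {"x":0.036}, {"x":0.036, "y":0.01}, {"x":0.014, "y":0.03}, {"y":0.038}, {"y":0.038}, {"y":0.038, "z":0.01}, {"y":0.025, "z":0.02}, {"y":0.01, "z":0.03}, {"z":0.02}, {}]'

```text
clock: 4.13
tool_pos: [0.5821, -0.1637, 0.1376]
ee_rot: [-2.491, -1.902, 0.008]
ft_force: [-1.0, 0.3, -0.9]
gripper_width: 0.996
grasp_force: 0.0
```

Run:
```python
from h import *
go(.585,-.157,None,-15)
d=ctrl.get_image("wrist"); cv2.imwrite("pics/w1.png",d["image"]); print(d["xyz"],d["mtx"][0][0])
for q in ctrl.silhouettes("wrist","vial")[:2]: print(q["p"],fitpot(d,q["pixels"],(.585,-.157),.010,.036))
print([(r["location"].round(3),r["p"]) for r in ctrl.pinpoint("wrist","vial")])
```

```text
t 4.13 tcp [ 0.5821 -0.1637  0.1376] yaw -15.28 tilt 0.52
delta tool [ 0.0073  0.0011 -0.    ] rz -0.0048
[ 0.60267135 -0.09364595  0.30014546] 307.28906109322827
0.92 (array([ 0.5863853 , -0.15710471]), np.float64(0.8923357664233577))
0.47 (array([ 0.57998296, -0.04315565]), np.float64(0.13039364118092353))Traceback (most recent call last):
  File "<stdin>", line 5, in <module>
AttributeError: 'list' object has no attribute 'round'. Did you mean: 'count'?
```

View pics/w1.png

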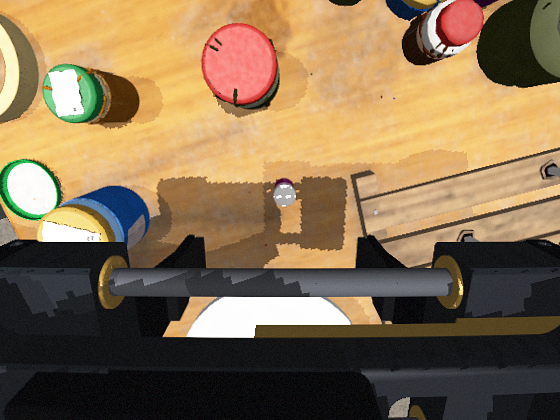

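The wrist view shows the vial at (285,190), between the finger shadows, with a board edge at (360,175). That's about 60 mm to the outer finger's side, so I'll half-close the gripper before going down.

Emit:
pendant --offsets '[{"x":0.0075, "y":0.002}, {}, {"z":0.02}, {"z":0.03}, {"z":0.02}, {}, {}]' --jaw 0.5

```text
clock: 4.87
tool_pos: [0.5887, -0.1569, 0.0731]
ee_rot: [-2.496, -1.907, -0.0]
ft_force: [-0.0, -0.1, -0.1]
gripper_width: 0.564
grasp_force: 0.0
```

Run:
```python
from h import *
go(.586,-.157,.017,-15)
d=ctrl.get_image("wrist")
for q in ctrl.silhouettes("wrist","vial")[:1]: print(q["p"],fitpot(d,q["pixels"],(.585,-.157),.010,.036))
```

```text
t 4.87 tcp [ 0.5887 -0.1569  0.0731] yaw -15.25 tilt 0.01
delta tool [-0.0008 -0.0025  0.0561] rz -0.0043
```

Emit:
pendant --offsets '[{"x":-0.0008, "y":-0.0025, "z":0.02}, {"z":0.02}, {"z":0.014}, {"z":0.0015}, {}, {}]' --jaw 0.5

```text
clock: 5.47
tool_pos: [0.5871, -0.1573, 0.0183]
ee_rot: [2.496, 1.906, 0.002]
ft_force: [-0.3, -0.0, 0.7]
gripper_width: 0.502
grasp_force: 0.0
```

Emit:
pendant --offsets '[{}, {}, {}, {}, {}, {}, {}, {}]' --jaw 0.0 --grip_n 12

```text
clock: 6.13
tool_pos: [0.5863, -0.1574, 0.0174]
ee_rot: [2.497, 1.906, 0.001]
ft_force: [-0.5, 0.0, 2.8]
gripper_width: 0.216
grasp_force: 12.0
```

Emit:
pendant --offsets '[{"z":-0.015}, {"z":-0.035}, {"z":-0.035}, {"z":-0.035}, {"x":0.02, "y":-0.01, "z":-0.01}, {"x":0.036, "y":-0.018}, {"x":0.036, "y":-0.018}, {"x":0.036, "y":-0.018, "wz":-0.05}, {"x":0.025, "y":-0.01, "wz":-0.11}, {"wz":-0.11}, {"wz":-0.11}, {"wz":-0.11}, {"wz":-0.11}, {"wz":-0.11}, {"wz":-0.11}, {"wz":-0.11}, {"wz":-0.1}, {"wz":-0.05}, {}]'

```text
clock: 7.72
tool_pos: [0.5532, 0.0094, 0.1466]
ee_rot: [-1.16, -2.918, 0.0]
ft_force: [0.6, 0.6, -0.8]
gripper_width: 0.222
grasp_force: 12.0
```

```bash
python3 -c "
from h import *
go(.4461,.3013,.10,41)"
```

```text
t 7.72 tcp [0.5532 0.0094 0.1466] yaw 46.64 tilt 0.05
delta tool [0.2782 0.1387 0.0468] rz 0.0984
```

Emit:
pendant --offsets '[{"wz":0.098}, {"x":0.015, "y":0.006}, {"x":0.035, "y":0.013}, {"x":0.035, "y":0.013}, {"x":0.035, "y":0.013}, {"x":0.035, "y":0.013}, {"x":0.035, "y":0.013}, {"x":0.035, "y":0.013}, {"x":0.035, "y":0.013}, {"x":0.02, "y":0.008, "z":0.01}, {"x":0.01, "y":0.005, "z":0.02}, {"z":0.015}, {}, {}]'

```text
clock: 8.88
tool_pos: [0.4459, 0.3002, 0.1015]
ee_rot: [-1.304, -2.857, 0.003]
ft_force: [1.0, -0.6, -0.7]
gripper_width: 0.217
grasp_force: 12.0
```

Run:
```python
from h import *
go(.4461,.3013,.036,41)
d=ctrl.get_image("wrist"); cv2.imwrite("pics/w2.png",d["image"])
for q in ctrl.silhouettes("wrist","vial")[:1]: print(q["p"],fitpot(d,q["pixels"],(.445,.30),.010,.036,ctrl.get_state()["tool_pos"][2]-.0174))
```

```text
t 8.88 tcp [0.4459 0.3002 0.1015] yaw 40.95 tilt 0.12
delta tool [0.0007 0.001  0.0655] rz -0.0008
0.61 (array([0.44187863, 0.3031218 ]), np.float64(0.7298301486199575))
```

View pics/w2.png

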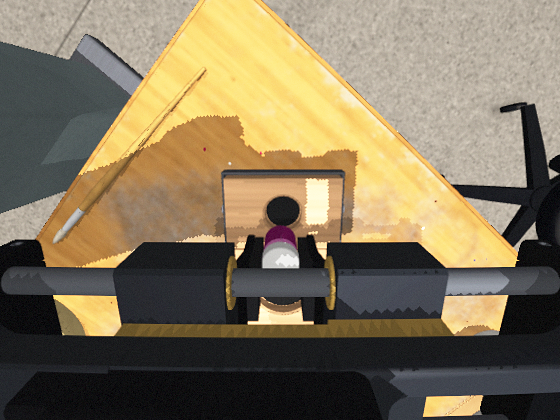

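Run:
```python
from h import *
d=ctrl.get_image("wrist"); s=ctrl.get_state(); p=s["tool_pos"]
c=d["image"].copy()
cv2.polylines(c,[np.round(proj(d,C*.015+[.4461,.3013,.027])*16).astype(np.int32)],True,(0,255,0),1,shift=4)
for z in (0,.036): cv2.polylines(c,[np.round(proj(d,C*.010+[p[0],p[1],p[2]-.0174+z])*16).astype(np.int32)],True,(0,0,255),1,shift=4)
cv2.imwrite("pics/w3.png",cv2.resize(c[150:330,200:370],None,fx=3,fy=3))
```

```text
(no output)
```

View pics/w3.png

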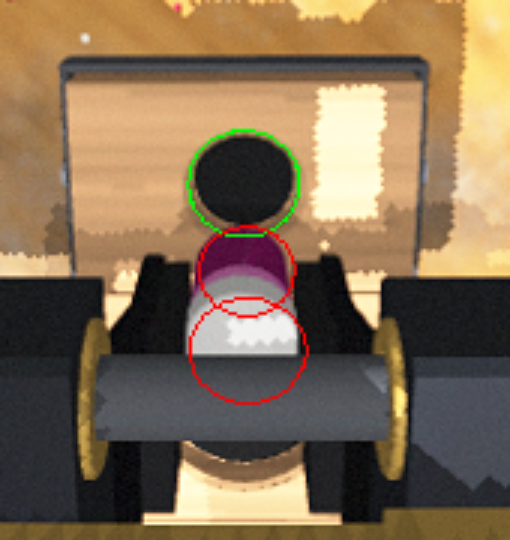

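Both overlays match: bore rim at the predicted place, vial about where expected. Lowering.

Emit:
pendant --offsets '[{"x":0.0007, "y":0.001, "z":0.01}, {"z":0.02}, {"z":0.02}, {"z":0.01}, {"z":0.005}, {"z":0.003}, {"z":0.001}, {}, {}]'

```text
clock: 9.78
tool_pos: [0.4472, 0.3023, 0.0338]
ee_rot: [1.303, 2.858, 0.002]
ft_force: [0.2, 0.4, 0.5]
gripper_width: 0.218
grasp_force: 12.0
```

```bash
python3 -c "
from h import *
go(.4461,.3013,.0325,41)"
```

```text
t 9.78 tcp [0.4472 0.3023 0.0338] yaw 40.98 tilt 0.09
delta tool [-0.     -0.0015  0.0013] rz -0.0003
```

Emit:
pendant --offsets '[{"y":-0.001, "z":0.001}, {"z":0.0005}, {}, {}]'

```text
clock: 10.12
tool_pos: [0.4463, 0.3016, 0.0323]
ee_rot: [1.303, 2.858, 0.001]
ft_force: [-0.2, -0.7, 5.3]
gripper_width: 0.221
grasp_force: 12.0
```

Emit:
pendant --offsets '[{}, {}, {}, {"z":-0.005}, {"z":-0.02}, {"z":-0.035}, {"z":-0.035}, {"z":-0.02}, {}]' --jaw 0.6

```text
clock: 10.87
tool_pos: [0.4479, 0.3035, 0.1512]
ee_rot: [1.301, 2.854, 0.011]
ft_force: [-0.4, 0.3, 0.9]
gripper_width: 0.596
grasp_force: 0.0
```

Run:
```python
from h import *
go(.457,-.032,.15,41)
d=ctrl.get_image("top")
for t in ("vial","well_vial"): print([(np.round(r["location"],4),r["p"]) for r in ctrl.pinpoint("top",t)][:2])
for q in ctrl.silhouettes("top","vial")[:1]: print(q["p"],fitpot(d,q["pixels"],(.446,.30),.010,.036,.015))
```

```text
t 10.87 tcp [0.4479 0.3035 0.1512] yaw 40.99 tilt 0.49
delta tool [-0.2593 -0.2132 -0.0003] rz -0.0002
[]
[(array([ 0.5825, -0.0535,  0.0029]), 0.69), (array([0.4501, 0.3025, 0.0055]), 0.64)]
0.51 (array([ 0.58676001, -0.05112012]), np.float64(0.1636060100166945))
```

Emit:
pendant --offsets '[{"x":-0.014, "y":-0.012}, {"x":-0.029, "y":-0.024}, {"x":-0.029, "y":-0.024}, {"x":-0.029, "y":-0.024}, {"x":-0.029, "y":-0.024}, {"x":-0.029, "y":-0.024}, {"x":-0.029, "y":-0.024}, {"x":-0.029, "y":-0.024}, {"x":-0.029, "y":-0.024}, {"x":-0.013, "y":-0.009}, {}, {}]' --jaw 0.85

```text
clock: 12.07
tool_pos: [0.4542, -0.0346, 0.1455]
ee_rot: [-1.305, -2.855, 0.0]
ft_force: [-0.5, 0.0, 0.5]
gripper_width: 0.851
grasp_force: 0.0
```

Run:
```python
from h import *
go(.457,-.032,.028,41)
d=ctrl.get_image("wrist"); cv2.imwrite("pics/w4.png",d["image"])
for q in ctrl.silhouettes("wrist","pot_narrow")[:1]: print(q["p"],fitpot(d,q["pixels"],(.457,-.032),.0215,.073))
d=ctrl.get_image("top")
for q in ctrl.silhouettes("top","vial")[:1]: print(q["p"],fitpot(d,q["pixels"],(.446,.30),.010,.036,.015))
```

```text
t 12.07 tcp [ 0.4542 -0.0346  0.1455] yaw 40.85 tilt 0.15
delta tool [-1.000e-04  4.000e-03  1.175e-01] rz -0.0026
0.76 (array([ 0.45654514, -0.03332696]), np.float64(0.8847251962883654))
0.74 (array([ 0.5707617 , -0.33760683]), np.float64(0.0970954356846473))
```

View pics/w4.png

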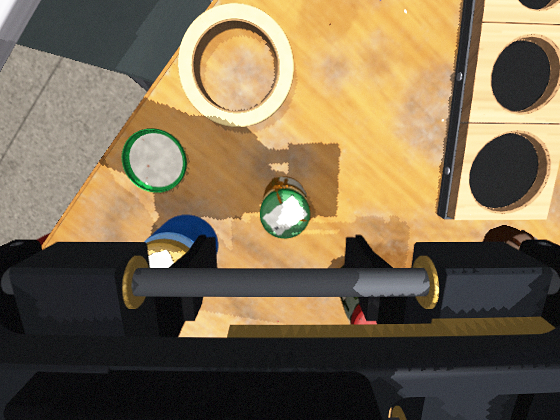

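The slim jar sits at (285,212), centred between the fingers, and the wide jar is clear of the left finger. Descend.

Emit:
pendant --offsets '[{"y":0.0035, "z":0.01}, {"z":0.03}, {"z":0.035}, {"z":0.03}, {"z":0.011}, {}, {}]' --jaw 0.85

```text
clock: 12.85
tool_pos: [0.458, -0.0307, 0.0306]
ee_rot: [-1.3, -2.859, -0.001]
ft_force: [1.2, -0.2, 0.1]
gripper_width: 0.849
grasp_force: 0.0
```

Emit:
pendant --offsets '[{}, {}, {}, {}, {}, {}, {}, {}]' --jaw 0.0 --grip_n 25

```text
clock: 13.52
tool_pos: [0.4577, -0.0321, 0.0309]
ee_rot: [1.303, 2.858, -0.001]
ft_force: [-1.0, -1.1, 5.0]
gripper_width: 0.475
grasp_force: 25.0
```

Emit:
pendant --offsets '[{"z":-0.01}, {"z":-0.03}, {"z":-0.03}, {"x":0.01, "y":0.01, "z":-0.02}, {"x":0.024, "y":0.026}, {"x":0.024, "y":0.026}, {"x":0.024, "y":0.026}, {"x":0.024, "y":0.026}, {"x":0.024, "y":0.026}, {"x":0.024, "y":0.026}, {"x":0.02, "y":0.024}, {"x":0.012, "y":0.014, "z":0.01}, {"x":0.006, "y":0.006, "z":0.015}, {}, {}]'

```text
clock: 14.77
tool_pos: [0.4892, 0.2507, 0.095]
ee_rot: [-1.3, -2.858, 0.003]
ft_force: [0.5, -0.4, -2.5]
gripper_width: 0.476
grasp_force: 25.0
```

Create ck.py:
```python
from h import *
import sys
pot,bore,hz,n=sys.argv[1:]; W=dict(vial=(.4461,.3013,.015),narrow=(.4901,.2508,.0255),middle=(.5412,.1919,.0315),wide=(.5983,.1262,.038))[bore]
go(W[0],W[1],float(hz)+.015,41)
d=ctrl.get_image("wrist"); p=ctrl.get_state()["tool_pos"]; c=d["image"].copy(); r,h=SZ[pot]
cv2.polylines(c,[np.round(proj(d,C*W[2]+[W[0],W[1],.027])*16).astype(np.int32)],True,(0,255,0),1,shift=4)
for z in (0,h): cv2.polylines(c,[np.round(proj(d,C*r+[p[0],p[1],p[2]-float(hz)+z])*16).astype(np.int32)],True,(0,0,255),1,shift=4)
cv2.imwrite("pics/%s.png"%n,cv2.resize(c[100:350,150:420],None,fx=2.3,fy=2.3))
```

```bash
python3 ck.py pot_narrow narrow .031 w5
```

```text
t 14.77 tcp [0.4892 0.2507 0.095 ] yaw 41.07 tilt 0.15
delta tool [-0.0006  0.0009  0.049 ] rz 0.0012
```

View pics/w5.png

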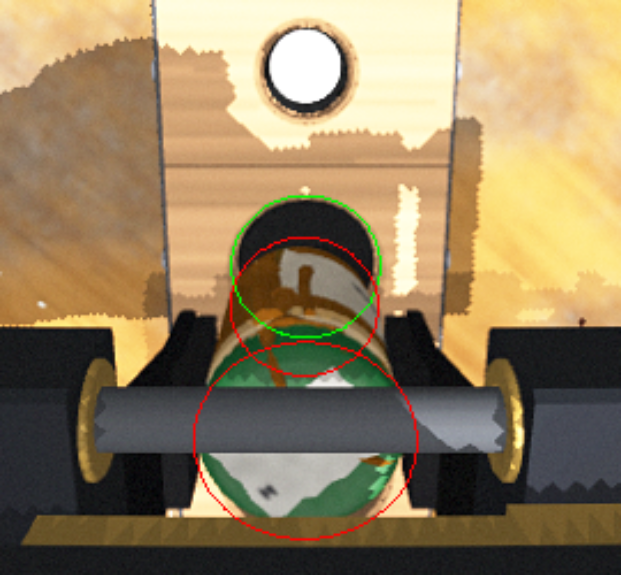

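The vial is seated, with its cap centred in the bore at (305,65). The slim jar's foot is about 1–2 mm left of prediction, so I'll nudge right a little and lower, watching the force.

Emit:
pendant --offsets '[{"x":0.0004, "y":0.0018, "z":0.01}, {"z":0.015}, {"z":0.008}, {"z":0.003}, {"z":0.003}, {"z":0.003}, {}, {}]'

```text
clock: 15.48
tool_pos: [0.4915, 0.2525, 0.0538]
ee_rot: [1.303, 2.858, 0.001]
ft_force: [-0.4, -0.0, -2.9]
gripper_width: 0.476
grasp_force: 25.0
```

```bash
python3 -c "
from h import *
go(.4901,.2508,.0465,41)"
```

```text
t 15.48 tcp [0.4915 0.2525 0.0538] yaw 40.98 tilt 0.03
delta tool [-0.0003 -0.0022  0.0073] rz -0.0003
```

Emit:
pendant --offsets '[{"y":-0.001, "z":0.003}, {"z":0.002}, {"z":0.001}, {"z":0.001}, {}, {}]'

```text
clock: 15.98
tool_pos: [0.4906, 0.2518, 0.0465]
ee_rot: [1.303, 2.859, -0.0]
ft_force: [-0.3, -0.6, -1.7]
gripper_width: 0.471
grasp_force: 25.0
```

Emit:
pendant --offsets '[{"z":0.0007}, {}, {}]'

```text
clock: 16.23
tool_pos: [0.4908, 0.2519, 0.046]
ee_rot: [1.303, 2.858, 0.001]
ft_force: [-0.7, -0.7, -0.7]
gripper_width: 0.473
grasp_force: 25.0
```

Emit:
pendant --offsets '[{}, {}, {}, {}, {"z":-0.005}, {"z":-0.02}, {"z":-0.035}, {"z":-0.035}, {"z":-0.015}, {}]' --jaw 0.85

```text
clock: 17.07
tool_pos: [0.4927, 0.2537, 0.1604]
ee_rot: [1.301, 2.854, 0.01]
ft_force: [1.1, 1.0, -0.7]
gripper_width: 0.848
grasp_force: 0.0
```

Run:
```python
from h import *
go(.582,-.052,.15,41)
```

```text
t 17.07 tcp [0.4927 0.2537 0.1604] yaw 40.99 tilt 0.48
delta tool [-0.2894 -0.1332  0.0099] rz -0.0002
```

Emit:
pendant --offsets '[{"x":-0.015, "y":-0.007}, {"x":-0.034, "y":-0.0155}, {"x":-0.034, "y":-0.0155}, {"x":-0.034, "y":-0.0155}, {"x":-0.034, "y":-0.0155}, {"x":-0.034, "y":-0.0155}, {"x":-0.034, "y":-0.0155}, {"x":-0.034, "y":-0.0155}, {"x":-0.025, "y":-0.012}, {"x":-0.012, "y":-0.006}, {}, {}]' --jaw 0.95

```text
clock: 18.07
tool_pos: [0.5794, -0.0538, 0.1553]
ee_rot: [-1.303, -2.857, -0.001]
ft_force: [0.1, 0.9, -0.1]
gripper_width: 0.948
grasp_force: 0.0
```

Run:
```python
from h import *
go(.582,-.052,.03,41)
d=ctrl.get_image("wrist"); cv2.imwrite("pics/w6.png",d["image"])
for q in ctrl.silhouettes("wrist","pot_middle")[:1]: print(q["p"],fitpot(d,q["pixels"],(.582,-.052),.0268,.087))
d=ctrl.get_image("top")
for q in ctrl.silhouettes("top","pot_narrow")[:1]: print(q["p"],fitpot(d,q["pixels"],(.49,.25),.0215,.073,.015))
```

```text
t 18.07 tcp [ 0.5794 -0.0538  0.1553] yaw 40.98 tilt 0.1
delta tool [-0.0005  0.0031  0.1253] rz -0.0003
0.72 (array([ 0.58194249, -0.05071285]), np.float64(0.8746191703773143))
0.73 (array([0.48992948, 0.25113223]), np.float64(0.8647540983606558))
```

View pics/w6.png

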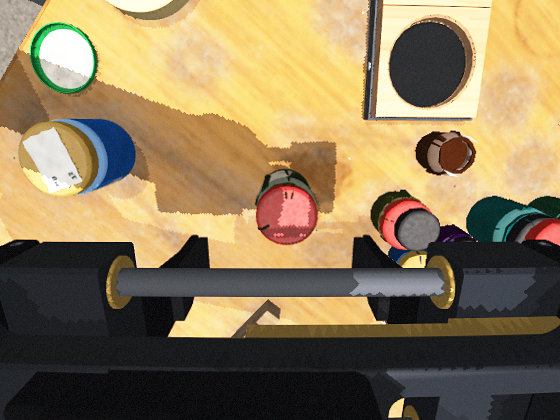

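The slim jar is seated at its bore centre. The tall jar is at (287,210), with the red bystander jar (405,225) about 75 mm off along the closing line, outside the finger. Descend.

Emit:
pendant --offsets '[{"x":0.0003, "y":0.003, "z":0.01}, {"z":0.03}, {"z":0.035}, {"z":0.03}, {"z":0.019}, {}, {}]' --jaw 0.9

```text
clock: 18.85
tool_pos: [0.5814, -0.0513, 0.0309]
ee_rot: [-1.3, -2.858, 0.0]
ft_force: [0.8, -0.2, -0.0]
gripper_width: 0.902
grasp_force: 0.0
```

Emit:
pendant --offsets '[{}, {}, {}, {}, {}, {}, {}, {}]' --jaw 0.0 --grip_n 30

```text
clock: 19.52
tool_pos: [0.583, -0.0522, 0.0327]
ee_rot: [1.302, 2.857, 0.001]
ft_force: [0.6, 0.2, 4.4]
gripper_width: 0.587
grasp_force: 30.0
```

```bash
python3 -c "
from h import *
go(.5412,.1919,.15,41)"
```

```text
t 19.52 tcp [ 0.583  -0.0522  0.0327] yaw 41.0 tilt 0.11
delta tool [ 0.2116  0.1288 -0.1173] rz -0.0001
```

Emit:
pendant --offsets '[{"z":-0.01}, {"z":-0.03}, {"z":-0.035}, {"x":0.01, "y":0.006, "z":-0.015}, {"x":0.03, "y":0.018}, {"x":0.03, "y":0.018}, {"x":0.03, "y":0.018}, {"x":0.03, "y":0.018}, {"x":0.03, "y":0.018}, {"x":0.025, "y":0.016}, {"x":0.018, "y":0.012, "z":0.005}, {"x":0.008, "y":0.004, "z":0.02}, {}, {}]'

```text
clock: 20.68
tool_pos: [0.5384, 0.1907, 0.0956]
ee_rot: [-1.299, -2.858, 0.005]
ft_force: [0.6, -1.1, -2.3]
gripper_width: 0.586
grasp_force: 30.0
```

```bash
python3 ck.py pot_middle middle .032 w7
```

```text
t 20.68 tcp [0.5384 0.1907 0.0956] yaw 41.11 tilt 0.23
delta tool [-0.001   0.0031  0.0485] rz 0.002
```

View pics/w7.png

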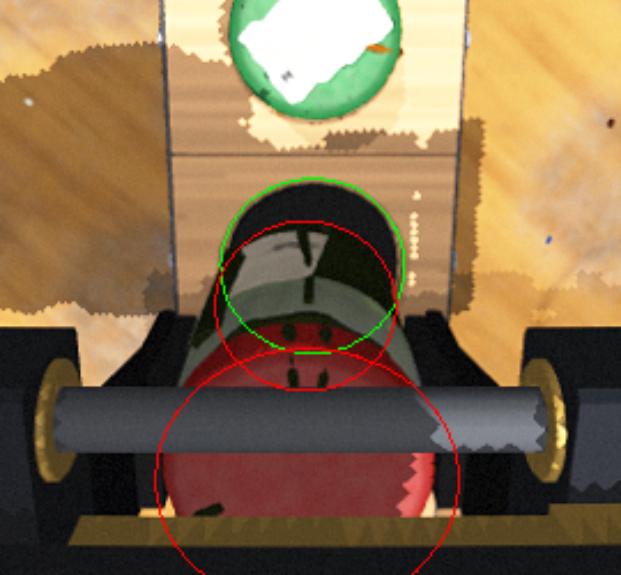

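Slim jar stands in its bore at (315,50). The tall jar hangs over its bore; shift a couple of mm and lower.

Emit:
pendant --offsets '[{"x":-0.0005, "y":0.002, "z":0.01}, {"z":0.012}, {"z":0.006}, {}, {}]'

```text
clock: 21.15
tool_pos: [0.5419, 0.191, 0.0681]
ee_rot: [-1.304, -2.857, 0.002]
ft_force: [0.4, 0.1, -1.5]
gripper_width: 0.587
grasp_force: 30.0
```

```bash
python3 -c "
from h import *
go(.5412,.1919,.047,41)"
```

```text
t 21.15 tcp [0.5419 0.191  0.0681] yaw 40.95 tilt 0.08
delta tool [0.0011 0.0001 0.0211] rz -0.0008
```

Emit:
pendant --offsets '[{"x":0.0007, "z":0.006}, {"z":0.005}, {"z":0.004}, {"z":0.003}, {"z":0.002}, {"z":0.0005}, {}, {}]'

```text
clock: 21.82
tool_pos: [0.5418, 0.1923, 0.0485]
ee_rot: [1.303, 2.858, 0.0]
ft_force: [0.9, 0.0, -2.0]
gripper_width: 0.589
grasp_force: 30.0
```

```bash
python3 -c "
from h import *
go(.5412,.1919,.047,41)"
```

```text
t 21.82 tcp [0.5418 0.1923 0.0485] yaw 40.99 tilt 0.02
delta tool [ 0.0001 -0.0007  0.0015] rz -0.0001
```

Emit:
pendant --offsets '[{"z":0.001}, {"z":0.0005}, {}, {}]'

```text
clock: 22.15
tool_pos: [0.5421, 0.1924, 0.0477]
ee_rot: [1.303, 2.858, 0.001]
ft_force: [-1.8, -1.1, 6.3]
gripper_width: 0.585
grasp_force: 30.0
```

Emit:
pendant --offsets '[{"z":0.001}, {}, {}]'

```text
clock: 22.4
tool_pos: [0.5421, 0.1925, 0.0476]
ee_rot: [1.302, 2.857, -0.0]
ft_force: [-2.7, -2.2, 12.7]
gripper_width: 0.585
grasp_force: 30.0
```

Emit:
pendant --offsets '[{}, {}, {}, {}, {"z":-0.005}, {"z":-0.02}, {"z":-0.035}, {"z":-0.035}, {"z":-0.015}, {}, {}]' --jaw 1.0

```text
clock: 23.32
tool_pos: [0.5421, 0.1922, 0.1567]
ee_rot: [1.303, 2.857, 0.001]
ft_force: [0.4, 0.0, -0.8]
gripper_width: 1.002
grasp_force: 0.0
```

Run:
```python
from h import *
go(.413,-.139,.15,41)
```

```text
t 23.32 tcp [0.5421 0.1922 0.1567] yaw 40.98 tilt 0.11
delta tool [-0.1654 -0.3146  0.0064] rz -0.0004
```

Emit:
pendant --offsets '[{"x":-0.009, "y":-0.018}, {"x":-0.018, "y":-0.034}, {"x":-0.018, "y":-0.034}, {"x":-0.018, "y":-0.034}, {"x":-0.018, "y":-0.034}, {"x":-0.018, "y":-0.034}, {"x":-0.018, "y":-0.034}, {"x":-0.018, "y":-0.034}, {"x":-0.015, "y":-0.03}, {"x":-0.01, "y":-0.02}, {"x":-0.005, "y":-0.008}, {}, {}]' --jaw 1.0

```text
clock: 24.4
tool_pos: [0.4129, -0.1376, 0.1553]
ee_rot: [-1.303, -2.858, -0.002]
ft_force: [-0.8, 1.5, -1.0]
gripper_width: 0.999
grasp_force: 0.0
```

Run:
```python
from h import *
go(.413,-.139,.03,41)
d=ctrl.get_image("wrist"); cv2.imwrite("pics/w8.png",d["image"])
for q in ctrl.silhouettes("wrist","pot_wide")[:1]: print(q["p"],fitpot(d,q["pixels"],(.413,-.139),.0325,.078))
d=ctrl.get_image("top")
for q in ctrl.silhouettes("top","pot_middle")[:1]: print(q["p"],fitpot(d,q["pixels"],(.541,.192),.0268,.087,.015))
```

```text
t 24.4 tcp [ 0.4129 -0.1376  0.1553] yaw 40.99 tilt 0.08
delta tool [-0.0013 -0.0009  0.1253] rz -0.0002
0.85 (array([ 0.41251802, -0.13907182]), np.float64(0.8919363686231486))
0.75 (array([0.54113861, 0.19190577]), np.float64(0.9519890260631001))
```

View pics/w8.png

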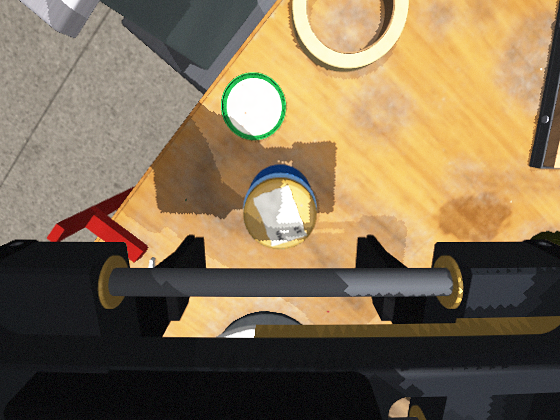

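The tall jar is seated at (.541,.192). The wide jar at (281,205) is centred between the open fingers, and the clamp and glass figure are clear. Descend.

Emit:
pendant --offsets '[{"x":-0.001, "y":-0.0015, "z":0.01}, {"z":0.03}, {}, {"z":0.03}, {"z":0.03}, {"z":0.023}, {}, {}]' --jaw 1.0

```text
clock: 25.27
tool_pos: [0.4121, -0.1393, 0.0326]
ee_rot: [-1.3, -2.857, -0.0]
ft_force: [0.8, 0.5, 0.5]
gripper_width: 1.0
grasp_force: 0.0
```

Emit:
pendant --offsets '[{}, {}, {}, {}, {}, {}, {}, {}]' --jaw 0.0 --grip_n 35

```text
clock: 25.93
tool_pos: [0.4138, -0.1401, 0.0339]
ee_rot: [1.302, 2.856, 0.001]
ft_force: [0.4, -0.3, 7.0]
gripper_width: 0.735
grasp_force: 34.9
```

```bash
python3 -c "
from h import *
go(.5983,.1262,.15,41)"
```

```text
t 25.93 tcp [ 0.4138 -0.1401  0.0339] yaw 40.99 tilt 0.16
delta tool [ 0.0797  0.3141 -0.1158] rz -0.0001
```

Emit:
pendant --offsets '[{"z":-0.01}, {"z":-0.03}, {"z":-0.035}, {"x":0.004, "y":0.015, "z":-0.015}, {"x":0.009, "y":0.035}, {"x":0.009, "y":0.035}, {"x":0.009, "y":0.035}, {"x":0.009, "y":0.035}, {"x":0.009, "y":0.035}, {"x":0.009, "y":0.035}, {"x":0.009, "y":0.035}, {"x":0.007, "y":0.03}, {"x":0.004, "y":0.016, "z":0.01}, {"x":0.002, "y":0.007, "z":0.015}, {}, {}]'

```text
clock: 27.27
tool_pos: [0.594, 0.1237, 0.0958]
ee_rot: [-1.302, -2.855, 0.007]
ft_force: [-0.1, -0.5, -4.2]
gripper_width: 0.739
grasp_force: 35.0
```

```bash
python3 ck.py pot_wide wide .0335 w9
```

```text
t 27.27 tcp [0.594  0.1237 0.0958] yaw 40.98 tilt 0.35
delta tool [-0.001   0.0052  0.0472] rz -0.0004
```

View pics/w9.png

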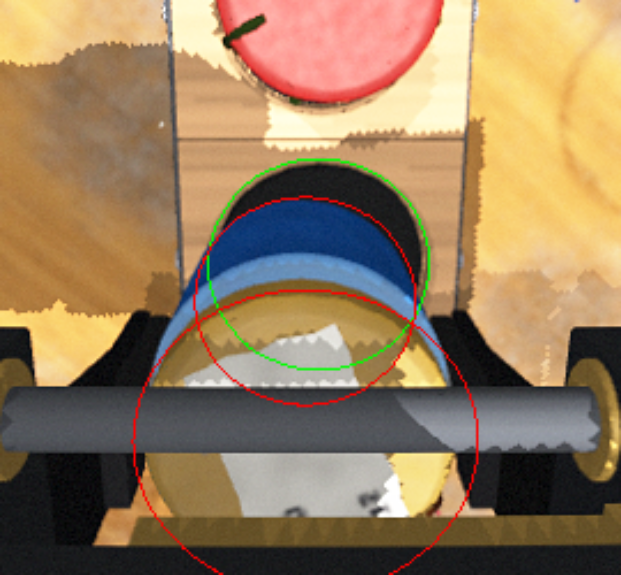

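The wide jar matches its predicted outline, and its bore (green) is about 5 mm to the right. Shift and lower.

Emit:
pendant --offsets '[{"x":-0.0005, "y":0.004, "z":0.005}, {"z":0.012}, {"z":0.006}, {}, {}]'

```text
clock: 27.73
tool_pos: [0.599, 0.1273, 0.0741]
ee_rot: [-1.303, -2.857, 0.002]
ft_force: [-0.4, -0.1, -3.5]
gripper_width: 0.727
grasp_force: 35.0
```

```bash
python3 -c "
from h import *
go(.5983,.1262,.0485,41)"
```

```text
t 27.73 tcp [0.599  0.1273 0.0741] yaw 40.97 tilt 0.09
delta tool [-0.0004 -0.0012  0.0256] rz -0.0005
```

Emit:
pendant --offsets '[{"x":-0.0004, "y":-0.001, "z":0.008}, {"z":0.007}, {"z":0.005}, {"z":0.003}, {"z":0.001}, {}, {}]'

```text
clock: 28.32
tool_pos: [0.5992, 0.1271, 0.0509]
ee_rot: [1.303, 2.859, 0.0]
ft_force: [-0.1, -0.4, -4.0]
gripper_width: 0.739
grasp_force: 35.0
```

Emit:
pendant --offsets '[{"z":0.001}, {"z":0.0005}, {}, {}]'

```text
clock: 28.65
tool_pos: [0.5992, 0.1269, 0.0495]
ee_rot: [1.303, 2.858, 0.0]
ft_force: [1.0, -0.5, -4.5]
gripper_width: 0.73
grasp_force: 35.0
```

```bash
python3 -c "
from h import *
go(.5983,.1262,.0485,41)"
```

```text
t 28.65 tcp [0.5992 0.1269 0.0495] yaw 40.99 tilt 0.02
delta tool [ 0.0001 -0.0011  0.001 ] rz -0.0002
```

Emit:
pendant --offsets '[{"y":-0.0005, "z":0.001}, {"z":0.0007}, {}, {}]'

```text
clock: 28.98
tool_pos: [0.5991, 0.1269, 0.0489]
ee_rot: [1.302, 2.858, 0.0]
ft_force: [-1.4, -0.4, 5.8]
gripper_width: 0.735
grasp_force: 34.9
```

Seated. Release, rise and back away toward the right for a clear look.

Emit:
pendant --offsets '[{}, {}, {}, {}, {"z":-0.005}, {"z":-0.02}, {"z":-0.035}, {"z":-0.035}, {"z":-0.015}, {"y":-0.02}, {"x":-0.02, "y":-0.03}, {"x":-0.02, "y":-0.03}, {"x":-0.02, "y":-0.03}, {"x":-0.02, "y":-0.03}, {"x":-0.02, "y":-0.02}, {}, {}]' --jaw 1.0

```text
clock: 30.4
tool_pos: [0.5434, -0.056, 0.1578]
ee_rot: [1.309, 2.855, -0.001]
ft_force: [-0.5, 0.7, 0.8]
gripper_width: 1.0
grasp_force: 0.0
```

Run:
```python
from h import *
W=dict(vial=(.4461,.3013),pot_narrow=(.4901,.2508),pot_middle=(.5412,.1919),pot_wide=(.5983,.1262))
for c in ("top","scene"):
    d=ctrl.get_image(c); cv2.imwrite(f"pics/{c}9.png",d["image"])
    for t,(r,h) in SZ.items():
        for q in ctrl.silhouettes(c,t)[:1]:
            x,i=fitpot(d,q["pixels"],W[t],r,h,.015); print(c,t,round(q["p"],2),((x-W[t])*1000).round(1),"mm iou",round(i,2))
```

```text
top vial 0.7 [ 39.3 -58.2] mm iou 0.0
top pot_middle 0.87 [-0.1  0.2] mm iou 0.93
top pot_wide 0.84 [-0.9  0.2] mm iou 0.86
scene vial 0.66 [-18.9 -29.1] mm iou 0.2
scene pot_narrow 0.81 [3.1 2.6] mm iou 0.78
scene pot_middle 0.63 [4.5 4.9] mm iou 0.81
scene pot_wide 0.62 [4.  4.7] mm iou 0.88
```

View pics/scene9.png

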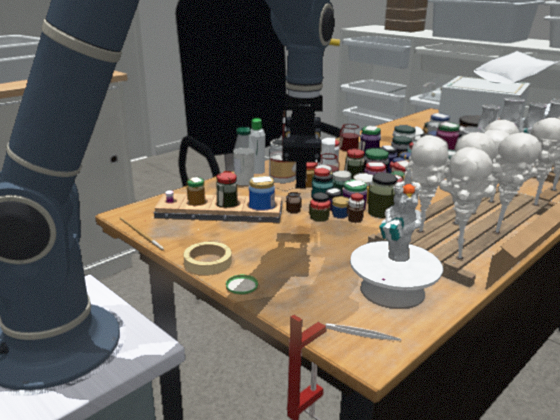

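View pics/top9.png

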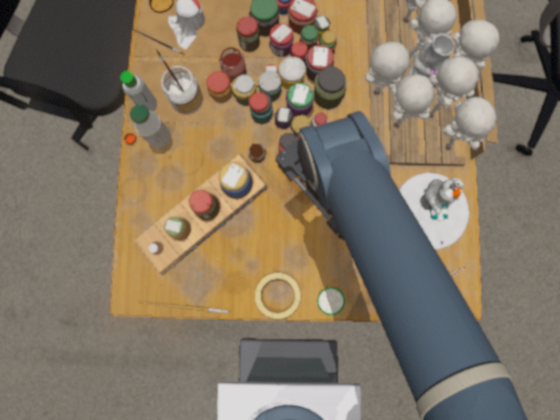

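All four pots stand upright in their bores in order (top view 154,248 / 177,228 / 204,205 / 236,180), the figure is untouched at (440,195), and the arm is clear.

```bash
python3 -c "
from bench import ctrl
print(ctrl.close_job())"
```

```text
the job is handed in; nothing more can be done
None
```

The four pots stand upright in their matching bores, the glass figure was not touched, and the job is handed in at about 31 s of the 96 s allowed; the verdict was not shown.

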